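# Touch off a casting at three pads, then set the locating pin in its bore

## Task

Find out exactly where the bolted-down casting sits: take the locating pin out of its stand and, holding it upright, touch its shank gently and steadily (a few newtons, about half a second each) against the casting's three raised pads, first the pad on the long side farther from the end pad, then the other one on the long side, then the end pad. With the position found, set the pin upright and fully home in the casting's larger bore and let go of it; never press hard on a pad (20 N would mark it), and leave the jar, the tin and the yellow case where they stand.

Things in the scene. Friction and masses are not known exactly. Their poses are not given: they have to be found in the camera images.
- pin: Steel locating pin, 120 g, upright in the stand at the start. Shank 12 mm in diameter, 36 mm long (lowest 2 mm tapered to 9 mm), then a collar 26 mm in diameter, 4 mm thick, then a round dark grip 22 mm in diameter, 40 to 84 mm above the tip. Origin at the centre of the tip, z up along the pin; its yaw means nothing. Grip it from above, about 61 mm above the tip.
- pin_tip (a point): Centre of the pin's lower end (the same point as the pin's origin).
- pin_stand: Fixed light wooden block, 70 x 100 x 40 mm (x, y, z), origin at the centre of its underside, z up. The pin stands in its 14 mm hole at (0, +24) mm, the collar on the block's top, tip 4 mm above the bench. Its other hole (10 mm, at (0, -26) mm) is empty and too small for the pin.
- fixture_plate: Fixed dark steel plate on the bench, 150 x 200 x 12 mm (x, y, z), origin at the centre of its underside, z up. A grey metal casting is bolted rigidly on it. Its bolt holes are slack, so the casting really sits up to 6 mm off its drawn place along the plate's x and y and turned up to 0.05 rad about it; no listed pose shows how. The drawn_ points are marks on the plate, not on the casting.
- drawn_casting (a point): Drawn place of the casting's underside centre, 12 mm above the bench; axes as the plate's. Casting: 70 x 120 x 40 mm (x, y, z), flat top 52 mm above the bench; bolted lugs, 17 mm high, on the +x side and +y end only; two thin ribs, 3 mm proud, in the middle of the -x side. Pin and pads are rigid: force grows by some 10 N per mm of overtravel.
- drawn_pad_one (a point): Drawn centre of the face of pad one (touched first): on the long -x side, at (-39, +38) mm in the casting's frame, facing -x. Each pad is a flat steel rectangle 24 mm wide, 4 mm proud of the casting's side, from 24 to 46 mm above the bench. The real face is off with the casting.
- drawn_pad_two (a point): Drawn centre of the face of pad two (touched second): same long side, at (-39, -38) mm in the casting's frame, facing -x; otherwise like pad one.
- drawn_pad_three (a point): Drawn centre of the face of pad three, the end pad (touched last): on the -y end, at (0, -64) mm in the casting's frame, facing -y; otherwise like pad one.
- drawn_bore (a point): Drawn centre of the bore's mouth, on the casting's top at (8, -22) mm in its frame: 47 mm behind the plane of pads one and two, 42 mm from the face of pad three. Bore 13.5 mm in diameter, straight down through the casting, mouth chamfered 1.5 mm. With the collar on the casting's top the pin's tip is 16 mm above the bench. A 9.5 mm hole at (6, 36) mm does not take the pin.
- screw_jar: Clear jar of screws with a lid, 66 mm in diameter, 86 mm high, loose; origin at the centre of its base. A bystander. Other jars (up to 80 mm high) and thin offcuts (up to 20 mm) are fixed on the bench around the work; none stands on the plate.
- wax_tin: Flat round tin, 86 mm in diameter, 43 mm high, loose; origin at the centre of its base. A bystander.
- yellow_case: Small yellow case, 78 x 162 x 42 mm, loose; origin at the centre of its underside. A bystander.
Things that resemble listed ones, but are neither listed nor needed, are in the scene too. Several things have the shape of the pin; the one meant has the colours described above.

How it is judged:
By the outcome, as a careful person would: the job done as asked, in the order asked, and still so for the second after the job is handed in, with the robot touching nothing.
It also fails if it takes over 72 s, if anything falls off the work surface, if the arm or the gripper's body presses on something with over 40 N, if the wrist force passes 120 N, or if a joint passes its speed limit or range.

## Robot

A 7-joint arm with a two-finger parallel gripper is mounted at the origin on a cart in front of the work surface, level with it; the furniture and walls round the work are solid. World frame = base frame: x ahead of the robot, y to its left, z up, the work surface at z = 0. Lengths are in mm, angles in rad, forces in N, time in s.
With the tool pointing down it reaches from about 400 to 875 mm from the base axis. Payload 4.4 kg.
Tool frame: the origin (TCP) lies midway between the tips of the shut fingers; the grasp point (between the pads) lies ctrl.grip_depth behind it (ctrl.grip_depth is the distance from the TCP to the grasp point, in mm); z points along the fingers, y is the line along which they close (so a half turn about z gives the same grasp; the last joint's range is limited). The gripper opens to 85 mm and grips with 20 to 120 N. Pads are 22 mm wide; open, the fingers measure 114 mm over their backs; the gripper's body (76 mm by 85 mm) begins 54 mm behind the grasp point. The pads swing forward as they close: fully open they stand 13 mm farther back than shut.
Start: joints at [1.143, 0.628, 0.038, 1.517, -0.027, 0.996, -0.02], TCP at [230.101, -607.924, 231.313] pointing down, gripper open.
Joint ranges: [-3.06, 3.06], [-0.37, 2.12], [-1.25, 1.32], [0.18, 2.47], [-1.1, 4.24], [0.23, 1.98], [-2.94, 2.94]. Speed limits (rad/s): [2.57, 2.57, 3.14, 3.14, 3.14, 3.14, 3.14].

## Interface

Orientations are given as [roll, pitch, yaw] about the fixed x, y, z axes, in that order (R = Rz(yaw) Ry(pitch) Rx(roll)).
In Python, from cell import ctrl gives the robot as it stands.
- The arm moves only by the tool carry_out, never from a script. Its argument "deltas" is one flat list of numbers, 7 for each row, row after row: the turn, a rotation vector about the tool's x, y, z in degrees, then the shift along the tool's x, y, z in m, then the closure, from -1 (fully open) to 1 (shut). In form: [wx, wy, wz, dx, dy, dz, claw, wx, wy, wz, dx, dy, dz, claw, ...]. A call has 1 to 12 rows; each row shifts and turns the commanded pose from where the row before left it, along the tool's axes as they then stand; what a row does not reach is not made up. A row lasts 1/8 s, in which the tool goes at most 62.5 mm and 10.7 degrees, less where a joint would pass 70% of its speed; a pose out of reach is approached as far as the arm can. A call with a gripper value outside its range is refused whole. The fingers move at their own pace and stop on an object; the grip force is fixed at half the most. Time passes only in rows, so rows that do not move let the fingers close. It gives the time, the measured TCP pose, the force, the opening and the grip force at its end, in the units of the state.
- ctrl.read_state(): the state, without advancing time (a new reading comes with each control period).
- ctrl.get_image(name): name is "side" or "top"; returns the picture (384x512x3 uint8, red, green, blue); there is no depth.
- ctrl.calibration(name): a dict with "mtx" (3x3 intrinsics, pixels), "R" (3x3) and "t" (3): a world point X has camera coordinates R X + t. Camera axes: x right, y down, z forward; pixel columns grow to the right and rows downward; lengths in mm; the calibration is good to about 2 mm. A picture is of the moment at which its call begins. calibration takes no time and is no camera call.
- ctrl.finish_job(): hands the job in; it is judged then, once.
The state is a dict: "clock": time; "qpos": joint angles; "qd": joint speeds; "tau": joint torques, N m; "eef_pos": TCP position; "tool_rot": TCP orientation; "force": force on the tool from outside, world axes, zero at the start; "torque": the same for the moment, N m; "width": finger opening in mm; "gripper_force": force on a finger pad.
Only numpy, scipy, OpenCV 4.12 (cv2) and the standard library are available. Lean on these libraries where they do the work, as an engineer would, in place of code of your own. Each camera call takes 0.05 s, during which the arm holds its last target. There are 200 camera calls.

## Working session

There is one attempt and no reset: what is moved stays moved. The work goes in short steps, Python scripts to look and compute and a tool call to move; the robot and the scene stay as the last step left them, time stands still between calls to the robot, and variables do not carry over. Pictures are saved under pics/ and viewed, at most 10 in all, crops included, and the job is handed in when it is done.

Besides the shell and the picture viewer there is one more tool, called after "Request:" in YAML: its name, and indented under it one key for each argument. carry_out: Moves the arm, as the interface text tells. Its arguments: {"type":"object","properties":{"deltas":{"type":"array"}},"required":["deltas"]}

```bash
mkdir -p pics; ls; python3 - <<'E'
from cell import ctrl
import cv2,numpy as np
np.set_printoptions(precision=4,suppress=True)
for n in("side","top"):
    im=ctrl.get_image(n); cv2.imwrite(f"pics/{n}0.png",im[:,:,::-1]); np.save(f"{n}0.npy",im)
    c=ctrl.calibration(n); print(n,c, -np.array(c["R"]).T@np.array(c["t"]))
print(ctrl.read_state(),ctrl.grip_depth)
E
```

```text
pics
side {'mtx': array([[480.358 ,   0.    , 259.949 ],
       [  0.    , 480.358 , 192.1583],
       [  0.    ,   0.    ,   1.    ]]), 'R': array([[ 0.9804, -0.1966,  0.0105],
       [-0.1237, -0.6563, -0.7443],
       [ 0.1532,  0.7284, -0.6678]]), 't': array([-456.843 ,  155.8989, 1277.4553])} [ 271.4512 -918.0603  973.8489]
top {'mtx': array([[369.9657,   0.    , 254.1323],
       [  0.    , 369.9657, 195.5372],
       [  0.    ,   0.    ,   1.    ]]), 'R': array([[ 0.0196, -0.9996,  0.0227],
       [-0.9845, -0.0232, -0.1741],
       [ 0.1745, -0.0189, -0.9845]]), 't': array([  66.3477,  491.9907, 1043.5394])} [ 300.9439   97.5111 1111.4656]
{'clock': 0.1, 'qpos': array([ 1.1432,  0.6293,  0.0384,  1.5183, -0.027 ,  0.9963, -0.02  ]), 'qd': array([ 0.0016, -0.0038,  0.0016, -0.0042,  0.0013, -0.0015,  0.0002]), 'tau': array([  0.0026, -56.4538,   1.2305, -19.3974,   0.0113,   0.0055,
        -0.    ]), 'eef_pos': array([ 229.8918, -607.3585,  230.4627]), 'tool_rot': array([-3.1398,  0.    ,  0.3618]), 'force': array([-0.475 ,  0.1999, -0.0889]), 'torque': array([-0.009 ,  0.0119,  0.0303]), 'gripper_force': 0.0, 'width': 85.32846308125902} 18.700000000000003
```

View pics/top0.png

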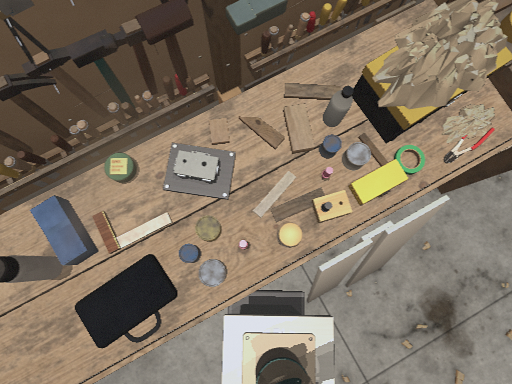

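View pics/side0.png

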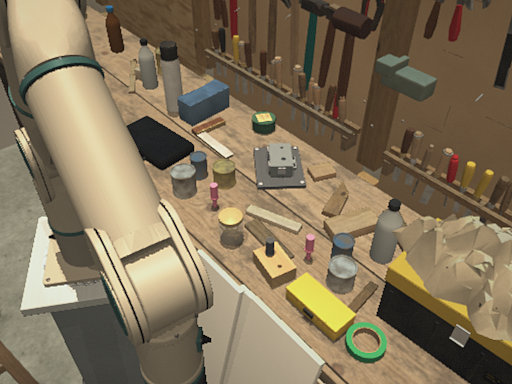

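The top view shows the stand with the dark-gripped pin at about (332,206), the plate with casting at (200,170), and the tin at (120,167). The side view shows the stand at (275,262) and the plate at (280,165). I'll enlarge both.

```bash
cat > h.py <<'E'
import numpy as np,cv2
from cell import ctrl
np.set_printoptions(precision=2,suppress=True)
def ray(n,u,v,z):
    c=ctrl.calibration(n);R=np.array(c["R"]);C=-R.T@np.array(c["t"])
    d=R.T@np.linalg.inv(c["mtx"])@np.array([u,v,1.]); return C+d*(z-C[2])/d[2]
def proj(n,P):
    c=ctrl.calibration(n);q=c["mtx"]@(np.array(c["R"])@np.array(P,float)+c["t"]);return q[:2]/q[2]
E
python3 - <<'E'
from h import *
t=np.load("top0.npy");s=np.load("side0.npy")
def crop(i,u,v,w,h,W,H): return cv2.resize(i[v:v+h,u:u+w],(W,H),interpolation=cv2.INTER_CUBIC)
a=crop(t,155,133,90,75,400,333);b=crop(t,300,165,90,75,400,333)
c=crop(s,245,135,65,60,400,267)[:267];c=crop(s,245,135,80,54,400,267);d=crop(s,235,225,105,70,400,267)
cv2.imwrite("pics/z0.png",np.vstack([np.hstack([a,b]),np.hstack([c,d])])[:,:,::-1])
E
```

```text
(no output)
```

View pics/z0.png

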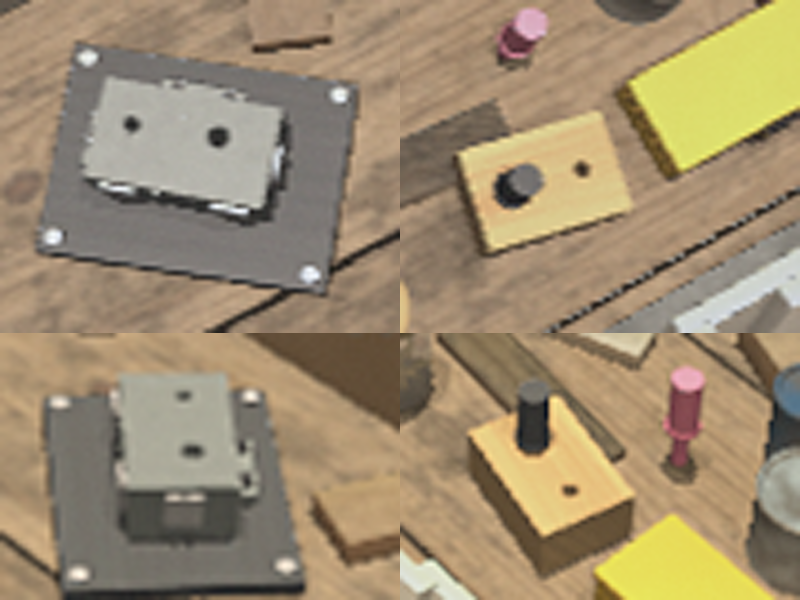

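The crops show the pin's grip top at (328.2,204.7) in top and (270.4,239.4) in side. The bore is near crop (218,137), the small hole near (131,124), and the plate tilts slightly. The three pads face the robot and the right (−y) end.

```bash
python3 - <<'E'
from h import *
P=[ctrl.calibration(n) for n in("top","side")]
M=[c["mtx"]@np.hstack([c["R"],np.array(c["t"])[:,None]]) for c in P]
def tri(a,b):
    X=cv2.triangulatePoints(M[0],M[1],np.array(a,float),np.array(b,float))[:,0];return X[:3]/X[3]
T=lambda u,v,x0,y0:((u+.5)/4.444-.5+x0,(v+.5)/4.444-.5+y0)
S1=lambda u,v:((u+.5)/5-.5+245,(v-333+.5)/4.944-.5+135)
S2=lambda u,v:((u-400+.5)/3.81-.5+235,(v-333+.5)/3.814-.5+225)
g=T(525-400,179,300,165)
print("pin",tri(g,S2(535,386)),ray("top",*g,88),ray("side",*S2(535,386),88))
print("hole2",ray("top",*T(583-400,169,300,165),40),ray("side",*S2(570,490),40))
b1=ray("top",*T(218,137,155,133),52);b2=ray("side",*S1(193,451),52)
s1=ray("top",*T(131,124,155,133),52);s2=ray("side",*S1(184,396),52)
print("bore",b1,b2,"small",s1,s2)
c=np.array([ray("top",*T(u,v,155,133),12) for u,v in[(78,43),(357,88),(325,290),(38,250)]])
print("corners top",c,c.mean(0))
c=np.array([ray("side",*S1(u,v),12) for u,v in[(45,398),(280,390),(305,580),(63,588)]])
print("corners side",c,c.mean(0))
bm=(b1+b2)/2;sm=(s1+s2)/2;d=sm-bm;yaw=np.arctan2(d[1],d[0])-np.arctan2(58,-2)
R=np.array([[np.cos(yaw),-np.sin(yaw)],[np.sin(yaw),np.cos(yaw)]])
o=((bm+sm)[:2]-R@[14,14])/2
print("yaw",yaw,"cast",o,"len",np.hypot(*d[:2]))
for p in[(-39,38),(-39,-38),(0,-64),(8,-22)]:print(p,o+R@p)
# bolt heads for plate yaw: corners
t=ctrl.read_state()["eef_pos"];print(t)
E
```

```text
pin [ 463.01 -129.14   91.14] [ 460.55 -129.56   88.  ] [ 465.45 -126.18   88.  ]
hole2 [ 475.64 -178.96   40.  ] [ 478.98 -177.21   40.  ]
bore [581.2  227.62  52.  ] [585.22 228.48  52.  ] small [588.6  285.47  52.  ] [593.   286.03  52.  ]
corners top [[656.46 332.19  12.  ]
 [629.22 138.07  12.  ]
 [486.83 155.66  12.  ]
 [509.76 350.68  12.  ]] [570.57 244.15  12.  ]
corners side [[515.   353.08  12.  ]
 [672.04 333.12  12.  ]
 [636.15 139.47  12.  ]
 [489.29 159.45  12.  ]] [578.12 246.28  12.  ]
yaw -0.16525235233188718 cast [578.95 251.15] len 58.20300403351441
(-39, 38) [546.73 295.05]
(-39, -38) [534.23 220.08]
(0, -64) [568.42 188.02]
(8, -22) [583.22 228.13]
[ 229.89 -607.36  230.46]
```

Request:
carry_out:
  deltas: [0,0,10.07,0,0,0,0.1,0,0,10.07,0,0,0,0.1,0,0,10.07,0,0,0,0.1,0,0,0,0.0075,-0.0255,0,0.1,0,0,0,0.015,-0.051,0,0.1,0,0,0,0.015,-0.051,0,0.1,0,0,0,0.015,-0.051,0,0.1,0,0,0,0.015,-0.051,0,0.1,0,0,0,0.015,-0.051,0,0.1,0,0,0,0.015,-0.051,0,0.1,0,0,0,0.015,-0.051,0,0.1,0,0,0,0.015,-0.051,0,0.1]

```text
clock: 1.6
eef_pos: [427.7, -199.7, 231.2]
tool_rot: [-3.142, 0.0, -0.166]
force: [1.0, 0.8, 0.7]
width: 38.3
gripper_force: 0.0
```

Request:
carry_out:
  deltas: [0,0,0,0.015,-0.051,0,0.1,0,0,0,0.0075,-0.0255,0,0.1,0,0,0,0,0,0.03,0.1,0,0,0,0,0,0.03,0.1,0,0,0,0,0,0,0.1,0,0,0,0,0,0,0.1]

```text
clock: 2.35
eef_pos: [462.5, -129.9, 172.0]
tool_rot: [3.141, -0.001, -0.166]
force: [-0.0, -0.7, 0.4]
width: 38.5
gripper_force: 0.0
```

Request:
carry_out:
  deltas: [0,0,0,0,-0.001,0.025,0.1,0,0,0,0,0,0.03,0.1,0,0,0,0,0,0.03,0.1,0,0,0,0,0,0.025,0.1,0,0,0,0,0,0.015,0.1,0,0,0,0,0,0,0.1]

```text
clock: 3.1
eef_pos: [462.3, -128.7, 46.3]
tool_rot: [-3.142, 0.0, -0.166]
force: [-0.5, 0.0, -0.0]
width: 38.3
gripper_force: 0.0
```

```bash
python3 - <<'E'
from h import *
t=ctrl.get_image("top");s=ctrl.get_image("side")
a=cv2.resize(t[165:240,290:380],(400,333));b=cv2.resize(s[205:295,215:335],(400,300))
b=np.vstack([b,np.zeros((33,400,3),np.uint8)])
cv2.imwrite("pics/g1.png",np.hstack([a,b])[:,:,::-1])
s=ctrl.read_state();print(s["eef_pos"],s["tool_rot"],s["force"])
E
```

```text
[ 462.94 -128.89   47.15] [ 3.14 -0.   -0.17] [0.06 0.06 1.21]
```

View pics/g1.png

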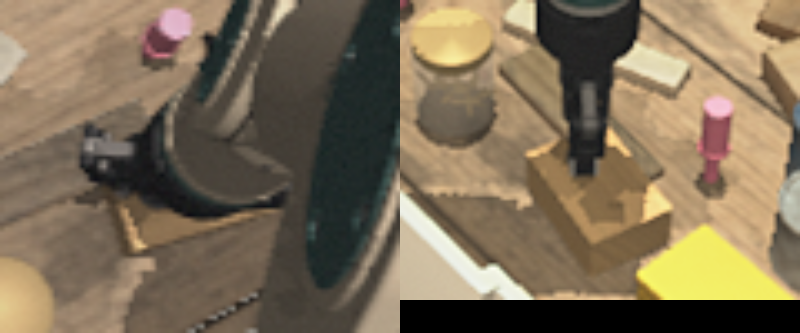

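The fingers straddle the pin above the stand at crop (585,150), and nothing nearby is touched. Next I close the gripper.

Request:
carry_out:
  deltas: [0,0,0,0,0,0,0.3,0,0,0,0,0,0,0.5,0,0,0,0,0,0,1,0,0,0,0,0,0,1,0,0,0,0,0,0,1,0,0,0,0,0,0,1]

```text
clock: 3.95
eef_pos: [462.8, -129.0, 47.2]
tool_rot: [3.141, -0.002, -0.166]
force: [-1.1, -0.6, 7.1]
width: 20.1
gripper_force: 58.3
```

Request:
carry_out:
  deltas: [0,0,0,0,0,-0.005,1,0,0,0,0,0,-0.015,1,0,0,0,0,0,-0.03,1,0,0,0,0,0,-0.03,1,0,0,0,0,0,-0.03,1,0,0,0,0,0,-0.03,1,0,0,0,0,0,0,1,0,0,0,0,0,0,1]

```text
clock: 4.95
eef_pos: [461.5, -128.1, 186.2]
tool_rot: [-3.141, 0.001, -0.165]
force: [-0.2, -0.0, -2.2]
width: 19.6
gripper_force: 59.3
```

```bash
python3 - <<'E'
from h import *
t=ctrl.get_image("top");s=ctrl.get_image("side")
a=cv2.resize(t[145:235,270:390],(400,300));b=cv2.resize(s[165:285,205:325],(400,400))
a=np.vstack([a,np.zeros((100,400,3),np.uint8)])
cv2.imwrite("pics/g2.png",np.hstack([a,b])[:,:,::-1])
s=ctrl.read_state();print(s["eef_pos"],s["tool_rot"],s["force"],s["width"],s["torque"])
E
```

```text
[ 461.26 -128.19  185.47] [-3.14  0.   -0.17] [ 0.08 -0.11 -1.54] 19.97584925759505 [ 0.02  0.   -0.01]
```

View pics/g2.png

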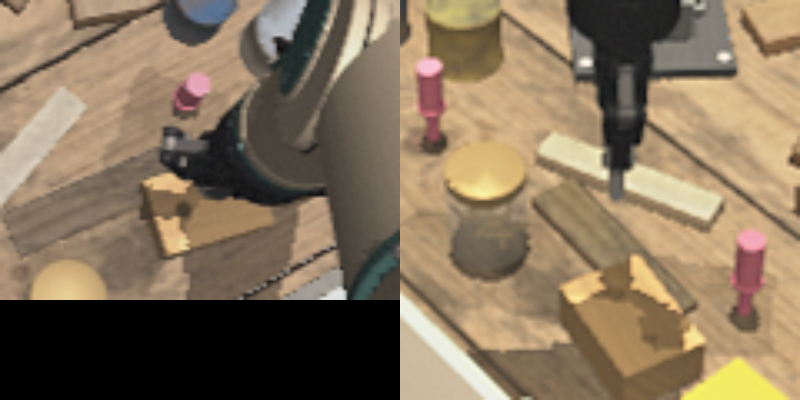

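The pin is held upright, with its steel tip at side-view crop (617,195), clear of the stand. Next is the transfer to the −x side of the casting, opposite pad one.

Request:
carry_out:
  deltas: [0,0,0,-0.001,-0.0205,0,1,0,0,0,-0.0024,-0.0411,0,1,0,0,0,-0.0024,-0.0411,0,1,0,0,0,-0.0024,-0.0411,0,1,0,0,0,-0.0024,-0.0411,0,1,0,0,0,-0.0024,-0.0411,0,1,0,0,0,-0.0024,-0.0411,0,1,0,0,0,-0.0024,-0.0411,0,1,0,0,0,-0.0024,-0.0411,0,1,0,0,0,-0.0024,-0.0411,0,1,0,0,0,-0.0024,-0.0411,0,1,0,0,0,0,0,0,1]

```text
clock: 6.55
eef_pos: [507.1, 305.5, 184.6]
tool_rot: [-3.141, 0.002, -0.159]
force: [-0.6, -0.8, -0.9]
width: 20.3
gripper_force: 59.3
```

Request:
carry_out:
  deltas: [0,0,0,0,0,0.02,1,0,0,0,0,0,0.03,1,0,0,0,0,0,0.03,1,0,0,0,0,0,0.02,1,0,0,0,0,0,0.01,1,0,0,0,0,0,0,1,0,0,0,0,0,0,1]

```text
clock: 7.42
eef_pos: [509.2, 301.1, 77.0]
tool_rot: [-3.141, -0.001, -0.166]
force: [0.9, -0.2, -1.4]
width: 20.3
gripper_force: 59.3
```

```bash
cat >> h.py <<'E'
o=np.array([578.95,251.15]);yw=-0.1655
ex=np.array([np.cos(yw),np.sin(yw)]);ey=np.array([-np.sin(yw),np.cos(yw)])
def avg(n=8,name="side"):
    L=[]
    for _ in range(n):
        im=ctrl.get_image(name);s=ctrl.read_state();L.append(np.r_[s["eef_pos"],s["force"],s["tool_rot"][2],s["width"],abs(s["tool_rot"][0]),s["tool_rot"][1]])
    m=np.mean(L,0);d=m[:2]-o;f=m[3:5]
    print("clk",s["clock"],"pos",m[:3],"+-",np.std(L,0)[:3],"F",m[3:6],"yaw %.4f w %.2f roll %.4f pit %.4f"%tuple(m[6:]),"cast x',y' %.2f %.2f  Fx' %.2f Fy' %.2f"%(d@ex,d@ey,f@ex,f@ey))
    return im
E
python3 - <<'E'
from h import *
s=avg(6);t=ctrl.get_image("top")
a=cv2.resize(t[120:210,130:250],(400,300));b=cv2.resize(s[85:205,205:325],(400,400))
a=np.vstack([a,np.zeros((100,400,3),np.uint8)])
cv2.imwrite("pics/p1.png",np.hstack([a,b])[:,:,::-1])
E
```

```text
clk 7.725 pos [509.09 301.33  77.07] +- [0.15 0.03 0.14] F [-0.   -0.05 -1.47] yaw -0.1655 w 19.98 roll 3.1407 pit -0.0010 cast x',y' -77.17 37.99  Fx' 0.01 Fy' -0.05
```

View pics/p1.png

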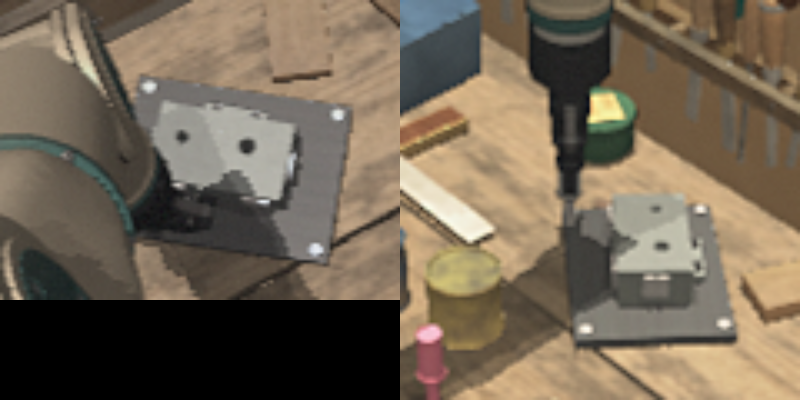

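Side view: the pin stands just off the casting's −x face at crop (567,215), upright and beside pad one. Lowering and approaching.

Request:
carry_out:
  deltas: [0,0,0,0,0,0.0085,1,0,0,0,0,0,0.006,1,0,0,0,0.008,0,0,1,0,0,0,0.008,0,0,1,0,0,0,0.003,0,0,1,0,0,0,0,0,0,1]

```text
clock: 8.52
eef_pos: [527.9, 297.8, 61.9]
tool_rot: [-3.141, -0.0, -0.166]
force: [0.3, 0.4, -1.4]
width: 19.8
gripper_force: 59.3
```

```bash
python3 - <<'E'
from h import *
s=avg(3)
b=cv2.resize(s[115:205,235:325],(800,600)[::-1] if 0 else (600,600),interpolation=cv2.INTER_CUBIC)
cv2.imwrite("pics/p2.png",b[:,:,::-1])
E
```

```text
clk 8.675 pos [527.25 298.03  61.88] +- [0.16 0.08 0.02] F [-0.78  0.24 -1.51] yaw -0.1654 w 19.95 roll 3.1415 pit 0.0002 cast x',y' -58.72 37.72  Fx' -0.81 Fy' 0.10
```

View pics/p2.png

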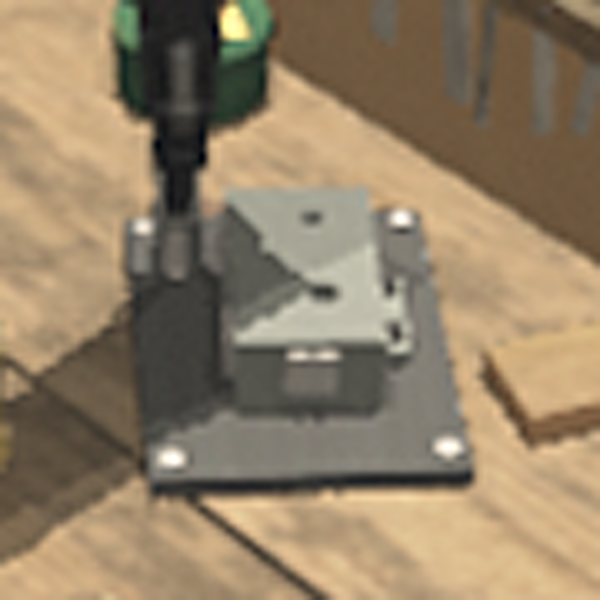

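The shank is at (178,255) and the casting side at about (220,255), so roughly 9–13 mm remain to the pad. Approaching in small steps.

Request:
carry_out:
  deltas: [0,0,0,0.003,0,0,1,0,0,0,0.0025,0,0,1,0,0,0,0.001,0,0,1,0,0,0,0,0,0,1]

```text
clock: 9.18
eef_pos: [533.9, 296.8, 61.8]
tool_rot: [3.142, -0.0, -0.166]
force: [0.0, 0.2, -1.4]
width: 19.9
gripper_force: 59.3
```

```bash
python3 -c "
from h import *
avg(3)"
```

```text
clk 9.325 pos [533.72 296.93  61.79] +- [0.04 0.02 0.  ] F [-0.3   0.02 -1.63] yaw -0.1654 w 19.74 roll 3.1416 pit 0.0001 cast x',y' -52.15 37.70  Fx' -0.30 Fy' -0.03
```

Request:
carry_out:
  deltas: [0,0,0,0.0007,0,0,1,0,0,0,0.0005,0,0,1,0,0,0,0,0,0,1]

```text
clock: 9.7
eef_pos: [535.1, 296.7, 61.8]
tool_rot: [-3.142, -0.0, -0.166]
force: [0.2, -0.6, -1.1]
width: 20.0
gripper_force: 59.3
```

Request:
carry_out:
  deltas: [0,0,0,0.0007,0,0,1,0,0,0,0.0005,0,0,1,0,0,0,0,0,0,1]

```text
clock: 10.07
eef_pos: [536.3, 296.4, 61.8]
tool_rot: [3.142, -0.0, -0.166]
force: [-0.6, 0.2, -0.9]
width: 19.9
gripper_force: 59.3
```

Request:
carry_out:
  deltas: [0,0,0,0.0006,0,0,1,0,0,0,0.0004,0,0,1,0,0,0,0,0,0,1]

```text
clock: 10.45
eef_pos: [537.3, 296.3, 61.9]
tool_rot: [-3.142, -0.0, -0.166]
force: [0.6, -0.5, -0.4]
width: 19.9
gripper_force: 59.3
```

Request:
carry_out:
  deltas: [0,0,0,0.0006,0,0,1,0,0,0,0.0004,0,0,1,0,0,0,0,0,0,1]

```text
clock: 10.82
eef_pos: [538.2, 296.2, 61.8]
tool_rot: [3.142, -0.0, -0.166]
force: [-0.1, 0.3, -1.4]
width: 19.7
gripper_force: 59.3
```

Request:
carry_out:
  deltas: [0,0,0,0.0006,0,0,1,0,0,0,0.0004,0,0,1,0,0,0,0,0,0,1]

```text
clock: 11.2
eef_pos: [539.2, 296.0, 61.8]
tool_rot: [-3.142, -0.0, -0.166]
force: [-0.5, 0.2, -1.5]
width: 19.6
gripper_force: 59.3
```

Request:
carry_out:
  deltas: [0,0,0,0.0006,0,0,1,0,0,0,0.0004,0,0,1,0,0,0,0,0,0,1]

```text
clock: 11.58
eef_pos: [540.2, 295.8, 61.8]
tool_rot: [-3.142, -0.0, -0.166]
force: [0.3, -0.1, -2.2]
width: 20.0
gripper_force: 59.3
```

Request:
carry_out:
  deltas: [0,0,0,0.0006,0,0,1,0,0,0,0.0004,0,0,1,0,0,0,0,0,0,1]

```text
clock: 11.95
eef_pos: [541.2, 295.7, 61.8]
tool_rot: [-3.142, -0.0, -0.166]
force: [-0.6, -0.7, -1.1]
width: 20.3
gripper_force: 59.3
```

Request:
carry_out:
  deltas: [0,0,0,0.0006,0,0,1,0,0,0,0.0004,0,0,1,0,0,0,0,0,0,1]

```text
clock: 12.32
eef_pos: [541.4, 295.7, 61.7]
tool_rot: [3.141, 0.001, -0.165]
force: [-1.4, 0.2, -0.4]
width: 19.8
gripper_force: 59.3
```

```bash
python3 -c "
from h import *
avg(4)"
```

```text
clk 12.525 pos [541.45 295.63  61.74] +- [0.02 0.01 0.  ] F [-3.01  0.65 -0.06] yaw -0.1652 w 20.07 roll 3.1413 pit 0.0011 cast x',y' -44.32 37.70  Fx' -3.08 Fy' 0.14
```

Request:
carry_out:
  deltas: [0,0,0,0.0001,0,0,1,0,0,0,0,0,0,1]

```text
clock: 12.78
eef_pos: [541.5, 295.6, 61.7]
tool_rot: [3.141, 0.001, -0.165]
force: [-3.3, 0.2, -0.3]
width: 19.9
gripper_force: 59.4
```

```bash
python3 -c "
from h import *
avg(10)"
```

```text
clk 13.275 pos [541.6  295.61  61.74] +- [0.02 0.02 0.01] F [-4.74  0.96  1.09] yaw -0.1653 w 19.96 roll 3.1413 pit 0.0010 cast x',y' -44.17 37.70  Fx' -4.84 Fy' 0.17
```

Request:
carry_out:
  deltas: [0,0,0,-0.004,0,0,1,0,0,0,-0.008,0,0,1,0,0,0,0,0.01,0,1,0,0,0,0,0.022,0,1,0,0,0,0,0.022,0,1,0,0,0,0,0.016,0,1,0,0,0,0,0.006,0,1,0,0,0,0.004,0,0,1,0,0,0,0.003,0,0,1,0,0,0,0,0,0,1]

```text
clock: 14.52
eef_pos: [525.2, 222.1, 61.8]
tool_rot: [-3.141, -0.001, -0.165]
force: [-0.3, 0.1, -1.8]
width: 19.6
gripper_force: 59.3
```

```bash
python3 -c "
from h import *
avg(3)"
```

```text
clk 14.675 pos [524.72 221.9   61.73] +- [0.12 0.08 0.02] F [-0.18  0.05 -1.85] yaw -0.1648 w 19.88 roll 3.1414 pit 0.0000 cast x',y' -48.67 -37.78  Fx' -0.19 Fy' 0.02
```

Request:
carry_out:
  deltas: [0,0,0,0.0006,0,0,1,0,0,0,0.0004,0,0,1,0,0,0,0,0,0,1]

```text
clock: 15.05
eef_pos: [525.8, 221.2, 61.8]
tool_rot: [-3.142, -0.0, -0.166]
force: [-0.7, 1.0, -2.1]
width: 19.9
gripper_force: 59.3
```

Request:
carry_out:
  deltas: [0,0,0,0.0006,0,0,1,0,0,0,0.0004,0,0,1,0,0,0,0,0,0,1]

```text
clock: 15.42
eef_pos: [526.8, 221.0, 61.8]
tool_rot: [-3.142, -0.0, -0.166]
force: [-0.1, -0.8, -1.0]
width: 20.0
gripper_force: 59.3
```

Request:
carry_out:
  deltas: [0,0,0,0.0006,0,0,1,0,0,0,0.0004,0,0,1,0,0,0,0,0,0,1]

```text
clock: 15.8
eef_pos: [527.8, 220.9, 61.8]
tool_rot: [-3.142, -0.0, -0.166]
force: [0.2, 0.2, -0.9]
width: 19.7
gripper_force: 59.3
```

Request:
carry_out:
  deltas: [0,0,0,0.0006,0,0,1,0,0,0,0.0004,0,0,1,0,0,0,0,0,0,1]

```text
clock: 16.18
eef_pos: [528.7, 220.7, 61.8]
tool_rot: [3.142, -0.0, -0.166]
force: [0.3, -0.4, -1.8]
width: 20.1
gripper_force: 59.3
```

Request:
carry_out:
  deltas: [0,0,0,0.0006,0,0,1,0,0,0,0.0004,0,0,1,0,0,0,0,0,0,1]

```text
clock: 16.55
eef_pos: [529.0, 220.6, 61.7]
tool_rot: [3.141, 0.001, -0.165]
force: [-2.0, 0.3, -0.1]
width: 19.9
gripper_force: 59.3
```

Request:
carry_out:
  deltas: [0,0,0,0.0001,0,0,1,0,0,0,0,0,0,1]

```text
clock: 16.8
eef_pos: [529.1, 220.6, 61.7]
tool_rot: [3.141, 0.001, -0.165]
force: [-2.8, 0.6, 0.4]
width: 19.9
gripper_force: 59.3
```

```bash
python3 -c "
from h import *
avg(12)"
```

```text
clk 17.4 pos [529.15 220.61  61.73] +- [0.04 0.02 0.02] F [-4.31  0.99  0.55] yaw -0.1653 w 19.94 roll 3.1413 pit 0.0011 cast x',y' -44.09 -38.33  Fx' -4.42 Fy' 0.26
```

Request:
carry_out:
  deltas: [0,0,0,-0.004,0,0,1,0,0,0,-0.008,0,0,1,0,0,0,0,0.012,0,1,0,0,0,0,0.024,0,1,0,0,0,0,0.012,0,1,0,0,0,0,0.004,0,1,0,0,0,0.012,0,0,1,0,0,0,0.024,0,0,1,0,0,0,0.014,0,0,1,0,0,0,0.006,0,0,1,0,0,0,0,0,0,1]

```text
clock: 18.77
eef_pos: [564.5, 162.1, 61.6]
tool_rot: [3.142, 0.0, -0.165]
force: [-0.7, -0.7, -1.2]
width: 20.0
gripper_force: 59.3
```

```bash
python3 - <<'E'
from h import *
s=avg(4)
b=cv2.resize(s[115:205,235:325],(600,600),interpolation=cv2.INTER_CUBIC)
cv2.imwrite("pics/p3.png",b[:,:,::-1])
E
```

```text
clk 18.975 pos [563.75 162.27  61.66] +- [0.1  0.02 0.07] F [ 0.01  0.17 -1.73] yaw -0.1650 w 19.92 roll 3.1414 pit 0.0012 cast x',y' -0.35 -90.17  Fx' -0.02 Fy' 0.17
```

View pics/p3.png

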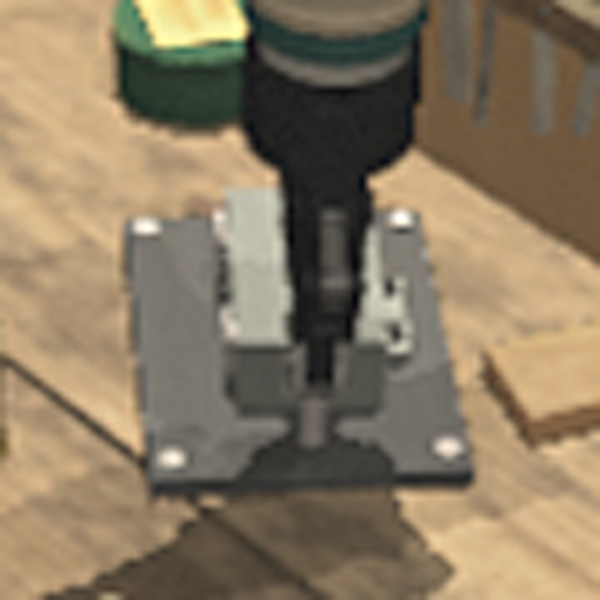

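The pin shank at (313,415) is aligned with pad three and in front of it. Approaching along +y.

Request:
carry_out:
  deltas: [0,0,0,0,-0.005,0,1,0,0,0,0,-0.006,0,1,0,0,0,0,-0.003,0,1,0,0,0,0,-0.001,0,1,0,0,0,0,0,0,1,0,0,0,0,0,0,1]

```text
clock: 19.73
eef_pos: [567.1, 176.5, 61.8]
tool_rot: [3.141, 0.0, -0.166]
force: [-0.6, 0.4, -1.6]
width: 20.1
gripper_force: 59.3
```

```bash
python3 -c "
from h import *
avg(3)"
```

```text
clk 19.875 pos [567.1  176.53  61.84] +- [0.01 0.04 0.01] F [-0.12  0.29 -2.  ] yaw -0.1658 w 20.04 roll 3.1415 pit -0.0000 cast x',y' 0.60 -75.55  Fx' -0.17 Fy' 0.27
```

Request:
carry_out:
  deltas: [0,0,0,0,-0.0006,0,1,0,0,0,0,-0.0004,0,1,0,0,0,0,0,0,1]

```text
clock: 20.25
eef_pos: [567.3, 177.9, 61.9]
tool_rot: [-3.141, -0.0, -0.165]
force: [0.6, 0.1, -1.5]
width: 19.9
gripper_force: 59.3
```

Request:
carry_out:
  deltas: [0,0,0,0,-0.0006,0,1,0,0,0,0,-0.0004,0,1,0,0,0,0,0,0,1]

```text
clock: 20.62
eef_pos: [567.4, 178.8, 61.8]
tool_rot: [-3.142, -0.0, -0.165]
force: [0.3, -0.3, -1.7]
width: 20.0
gripper_force: 59.3
```

Request:
carry_out:
  deltas: [0,0,0,0,-0.0006,0,1,0,0,0,0,-0.0004,0,1,0,0,0,0,0,0,1]

```text
clock: 21.0
eef_pos: [567.6, 179.8, 61.8]
tool_rot: [-3.142, -0.0, -0.165]
force: [-0.3, 0.8, -1.0]
width: 19.9
gripper_force: 59.3
```

Request:
carry_out:
  deltas: [0,0,0,0,-0.0006,0,1,0,0,0,0,-0.0004,0,1,0,0,0,0,0,0,1]

```text
clock: 21.38
eef_pos: [567.7, 180.8, 61.8]
tool_rot: [-3.142, -0.0, -0.165]
force: [0.2, 0.5, -2.9]
width: 20.2
gripper_force: 59.3
```

Request:
carry_out:
  deltas: [0,0,0,0,-0.0006,0,1,0,0,0,0,-0.0004,0,1,0,0,0,0,0,0,1]

```text
clock: 21.75
eef_pos: [567.9, 181.8, 61.8]
tool_rot: [-3.142, -0.0, -0.165]
force: [0.1, -0.0, -1.5]
width: 19.9
gripper_force: 59.3
```

Request:
carry_out:
  deltas: [0,0,0,0,-0.0006,0,1,0,0,0,0,-0.0004,0,1,0,0,0,0,0,0,1]

```text
clock: 22.12
eef_pos: [568.1, 182.7, 61.8]
tool_rot: [3.142, -0.0, -0.166]
force: [-0.8, 0.0, -1.5]
width: 20.2
gripper_force: 59.3
```

Request:
carry_out:
  deltas: [0,0,0,0,-0.0006,0,1,0,0,0,0,-0.0004,0,1,0,0,0,0,0,0,1]

```text
clock: 22.5
eef_pos: [568.1, 182.8, 61.8]
tool_rot: [3.14, 0.0, -0.166]
force: [-1.1, -3.0, -0.2]
width: 19.9
gripper_force: 59.4
```

```bash
python3 -c "
from h import *
avg(4);avg(8)"
```

```text
clk 22.7 pos [568.1  182.84  61.81] +- [0.01 0.02 0.01] F [-0.72 -3.95  0.27] yaw -0.1660 w 19.88 roll 3.1406 pit 0.0003 cast x',y' 0.55 -69.17  Fx' -0.06 Fy' -4.01
clk 23.1 pos [568.1  182.89  61.8 ] +- [0.02 0.03 0.02] F [-1.02 -4.74  0.57] yaw -0.1659 w 20.13 roll 3.1406 pit 0.0003 cast x',y' 0.54 -69.12  Fx' -0.22 Fy' -4.84
```

Request:
carry_out:
  deltas: [0,0,0,0,0.004,0,1,0,0,0,0,0.008,0,1,0,0,0,0,0,-0.015,1,0,0,0,0,0,-0.025,1,0,0,0,0,0,-0.005,1,0,0,0,0.001,-0.01,0,1,0,0,0,0.003,-0.02,0,1,0,0,0,0.003,-0.02,0,1,0,0,0,0.001,-0.008,0,1,0,0,0,0,-0.001,0,1,0,0,0,0,0,0,1,0,0,0,0,0,0,1]

```text
clock: 24.6
eef_pos: [583.8, 227.7, 106.8]
tool_rot: [3.141, 0.0, -0.167]
force: [-0.2, 0.5, -2.0]
width: 20.1
gripper_force: 59.3
```

```bash
python3 -c "
from h import *
avg(6)"
```

```text
clk 24.9 pos [583.89 228.22 106.92] +- [0.02 0.23 0.02] F [ 0.09  0.07 -1.67] yaw -0.1662 w 19.97 roll 3.1414 pit -0.0000 cast x',y' 8.65 -21.80  Fx' 0.07 Fy' 0.08
```

Request:
carry_out:
  deltas: [0,0,0,-0.0001,-0.00015,0.008,1,0,0,0,0,0,0.002,1,0,0,0,0,0,0,1,0,0,0,0,0,0,1]

```text
clock: 25.4
eef_pos: [583.9, 228.9, 96.8]
tool_rot: [-3.142, -0.0, -0.165]
force: [-0.8, -0.8, -1.0]
width: 19.9
gripper_force: 59.3
```

```bash
python3 -c "
from h import *
avg(5)"
```

```text
clk 25.65 pos [583.91 228.94  96.96] +- [0.03 0.01 0.02] F [ 0.12  0.15 -1.78] yaw -0.1655 w 19.94 roll 3.1414 pit -0.0003 cast x',y' 8.55 -21.09  Fx' 0.10 Fy' 0.16
```

Request:
carry_out:
  deltas: [0,0,0,0,0.0003,0,1,0,0,0,0,0,0.0015,1,0,0,0,0,0,0.0015,1,0,0,0,0,0,0.001,1,0,0,0,0,0,0,1]

```text
clock: 26.28
eef_pos: [583.6, 228.5, 92.7]
tool_rot: [3.141, 0.0, -0.166]
force: [-1.0, 0.7, -2.0]
width: 19.8
gripper_force: 59.3
```

```bash
python3 -c "
from h import *
avg(4)"
```

```text
clk 26.475 pos [583.76 228.59  92.82] +- [0.02 0.01 0.04] F [-0.15 -0.3  -1.26] yaw -0.1655 w 19.90 roll 3.1416 pit -0.0000 cast x',y' 8.47 -21.46  Fx' -0.10 Fy' -0.32
```

Request:
carry_out:
  deltas: [0,0,0,0,0,0.001,1,0,0,0,0,0,0.0015,1,0,0,0,0,0,0.0015,1,0,0,0,0,0,0,1]

```text
clock: 26.98
eef_pos: [583.6, 228.6, 88.6]
tool_rot: [3.141, 0.0, -0.165]
force: [0.2, 0.3, -1.0]
width: 19.7
gripper_force: 59.3
```

Request:
carry_out:
  deltas: [0,0,0,0,0,0.003,1,0,0,0,0,0,0.003,1,0,0,0,0,0,0.003,1,0,0,0,0,0,0.001,1,0,0,0,0,0,0,1]

```text
clock: 27.6
eef_pos: [583.7, 228.6, 78.7]
tool_rot: [3.141, 0.0, -0.166]
force: [0.6, 0.5, -2.1]
width: 19.7
gripper_force: 59.3
```

```bash
python3 -c "
from h import *
avg(4)"
```

```text
clk 27.8 pos [583.81 228.62  78.9 ] +- [0.03 0.02 0.05] F [-0.38  0.04 -1.06] yaw -0.1655 w 20.04 roll 3.1415 pit -0.0002 cast x',y' 8.51 -21.42  Fx' -0.39 Fy' -0.02
```

Freely inside the bore. I'll continue down until the collar nearly seats, at a TCP height of about 58.5.

Request:
carry_out:
  deltas: [0,0,0,0,0,0.004,1,0,0,0,0,0,0.006,1,0,0,0,0,0,0.005,1,0,0,0,0,0,0.003,1,0,0,0,0,0,0.001,1,0,0,0,0,0,0,1]

```text
clock: 28.55
eef_pos: [583.8, 228.6, 59.8]
tool_rot: [3.142, -0.0, -0.165]
force: [0.9, 0.0, -0.8]
width: 19.9
gripper_force: 59.3
```

Request:
carry_out:
  deltas: [0,0,0,0,0,0.0005,1,0,0,0,0,0,0.0005,1,0,0,0,0,0,0,1]

```text
clock: 28.92
eef_pos: [583.9, 228.7, 59.3]
tool_rot: [-3.141, -0.0, -0.165]
force: [-0.7, 0.3, 3.6]
width: 20.0
gripper_force: 59.7
```

```bash
python3 -c "
from h import *
avg(3)"
```

```text
clk 29.075 pos [583.92 228.65  59.28] +- [0.01 0.02 0.01] F [-0.71 -0.06  2.97] yaw -0.1655 w 19.86 roll 3.1413 pit -0.0004 cast x',y' 8.60 -21.37  Fx' -0.69 Fy' -0.18
```

The collar is seated: the z force rose and the tip is at about 16 mm. Releasing now.

Request:
carry_out:
  deltas: [0,0,0,0,0,0,0.4,0,0,0,0,0,0,0.2,0,0,0,0,0,0,0.1,0,0,0,0,0,0,0.1,0,0,0,0,0,-0.01,0.1,0,0,0,0,0,-0.025,0.1,0,0,0,0,0,-0.04,0.1,0,0,0,0,0,-0.04,0.1,0,0,0,0,0,0,0.1]

```text
clock: 30.2
eef_pos: [586.3, 229.5, 178.2]
tool_rot: [-3.137, -0.007, -0.166]
force: [0.1, -0.8, -0.3]
width: 38.2
gripper_force: 0.0
```

Request:
carry_out:
  deltas: [0,0,0,-0.02,0.02,0,0.1,0,0,0,-0.03,0.04,0,0.1,0,0,0,-0.03,0.04,0,0.1,0,0,0,-0.03,0.04,0,0.1,0,0,0,-0.02,0.03,0,0.1,0,0,0,0,0,0,0.1]

```text
clock: 30.95
eef_pos: [424.9, 80.1, 173.7]
tool_rot: [3.14, 0.003, -0.169]
force: [-0.1, -0.1, -0.1]
width: 38.7
gripper_force: 0.0
```

```bash
python3 - <<'E'
from h import *
s=ctrl.get_image("side");t=ctrl.get_image("top")
a=cv2.resize(t[110:230,90:250],(400,300),interpolation=cv2.INTER_CUBIC);b=cv2.resize(s[115:205,235:325],(400,400),interpolation=cv2.INTER_CUBIC)
a=np.vstack([a,np.zeros((100,400,3),np.uint8)])
cv2.imwrite("pics/end.png",np.hstack([a,b])[:,:,::-1])
s=ctrl.read_state();print(s["clock"],s["eef_pos"],s["width"])
c=proj("side",[584,228.5,100]);print((c-[235,115])*4.444+[400,0])
E
```

```text
31.05 [428.07  82.65 173.99] 38.51000870542729
[615.45 138.08]
```

View pics/end.png

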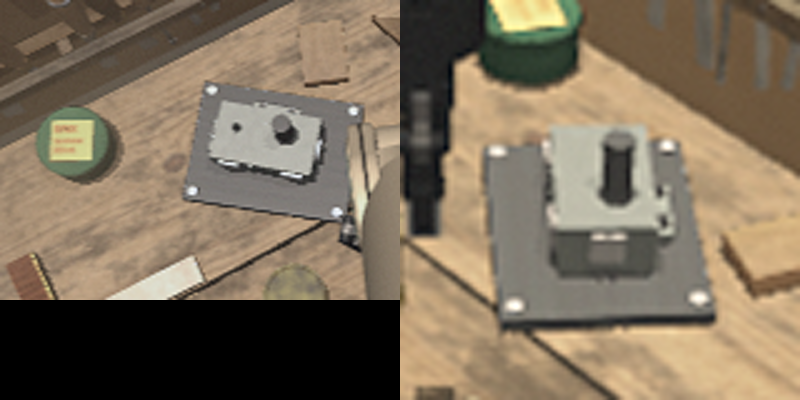

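The pin stands upright in the larger bore, with the top of its grip at (617,138) against a predicted (615,138). The gripper is clear, so I'm handing the job in.

```bash
python3 -c "
from cell import ctrl
print(ctrl.finish_job())"
```

```text
the job is handed in; nothing more can be done
None
```

The job is handed in at about 31 s: all three pads were touched in order at under 5 N (averaged readings), and the pin is fully home in the larger bore and released; I did not aim near or feel contact with the jar, tin or yellow case, but only the tin was in the last picture.

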